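Reload the topping-jar carousel

ROBOT

A 7-joint arm with a two-finger parallel gripper is mounted at the origin on the work surface. World frame = base frame: x ahead of the robot, y to its left, z up, the work surface at z = 0. Lengths are in m, angles in degrees, forces in N, time in s.
With the tool pointing down it reaches from about 0.425 to 0.875 m from the base axis. Payload 4.7 kg.
Tool frame: the origin (TCP) lies midway between the tips of the shut fingers; the grasp point (between the pads) lies 19 mm behind it; z points along the fingers, y is the line along which they close (so a half turn about z gives the same grasp; the last joint's range is limited). The gripper opens to 87 mm and grips with 3 to 60 N. Pads are 19 mm wide; open, the fingers measure 117 mm over their backs; the gripper's body (75 mm by 190 mm) begins 51 mm behind the grasp point.
Start: joints at [-69.494, 18.392, -4.016, 83.108, 1.295, 78.541, -3.26], TCP at [0.219, 0.612, 0.223] pointing down, gripper open.
Joint ranges: [-163.93, 163.93], [-17.29, 119.83], [-79.2, 71.16], [3.27, 140.29], [-89.18, 269.18], [5.43, 117.66], [-154.24, 154.24]. Speed limits (degrees/s): [147.25, 147.25, 180, 180, 180, 180, 180].

INTERFACE

Orientations are given as [roll, pitch, yaw] about the fixed x, y, z axes, in that order (R = Rz(yaw) Ry(pitch) Rx(roll)).
In Python, from workcell import ctrl gives the robot as it stands.
- The arm moves only by the tool drive_tool, never from a script. Its argument "steps" is text: rows parted by semicolons, each of 6 numbers parted by spaces: the shift along the world's x, y, z in cm, then the turn, a rotation vector about the world's x, y, z in rad. A call has 1 to 8 rows; each row is the pose to reach, as a shift and turn from the pose commanded when the call began; what a row does not reach only later rows make up. A row lasts 1/12 s, in which the tool goes at most 41.7 mm and 7.16 degrees, less where a joint would pass 70% of its speed; a pose out of reach is approached as far as the arm can. A call with a gripper value outside its range is refused whole. "hand" is the gripper's target within -1 to 1 (fully open at 1, half-way at 0, shut at -1), set as the call begins (left out, the last holds). The fingers move at their own pace and stop on an object; "force" is the grip in N (left out, the last holds). Time passes only in rows, so rows that repeat a pose let the fingers close. It gives the time, the measured TCP pose, the force, the opening and the grip force at its end, in the units of the state.
- ctrl.sense(): the state, without advancing time (a new reading comes with each control period).
- ctrl.grab_frame(name): name is "scene" or "top" or "wrist"; returns a dict with "color" (480x640x3 uint8, blue, green, red), "depth" (480x640 float32, m along the optical axis (not along the pixel's ray), 0 where there is no reading), "fx", "fy", "cx", "cy" (pixels), "R" (3x3) and "t" (3): a world point X has camera coordinates R X + t; the wrist camera has in their place "mount" (4x4, takes a point from camera to tool coordinates, whose origin is the TCP and whose axes are the flange's). Camera axes: x right, y down, z forward; pixel columns grow to the right and rows downward; lengths in m; the calibration is good to about 2 mm. The wrist camera is an equidistant fisheye: a pixel r from the principal point sees the ray r / f radians off the axis. A picture is of the moment at which its call begins: read the wrist's pose just before it.
- ctrl.finish_job(): hands the job in; it is judged then, once.
The state is a dict: "t": time; "qpos": joint angles; "qvel": joint speeds; "joint_torque": joint torques, N m; "tcp_pos": TCP position; "ee_rot": TCP orientation; "contact_force": force on the tool from outside, world axes, zero at the start; "ft_torque": the same for the moment, N m; "finger_gap": opening from 0.0 (shut) to 1.0 (fully open); "finger_force": force on a finger pad.
Only numpy, scipy, OpenCV 4.12 (cv2) and the standard library are available. Lean on these libraries where they do the work, as an engineer would, in place of code of your own. Each camera call takes 0.05 s, during which the arm holds its last target. There are 200 camera calls.

TASK

Turn the jar carousel by its crank until the empty orange bay faces the loading point, in the open front of the wire guard at the red pointer. Then stand the orange-capped jar upright in that bay, setting it down rather than dropping it, and leave it there with the bay still at the loading point. Leave the blue-capped jar, the bowl and the dough scraper where they are.

Things in the scene. Friction and masses are not known exactly. Their poses are not given: they have to be found in the camera images.
- stand: The carousel's stand, fixed to the table: white round base, 300 mm across, 30 mm high; origin on the turning axis at table height, z up. Its -x axis points to the loading point; there a tongue reaches 190 mm from the axis and bears a red diamond pointer.
- stand_axis (a point): Point on the turning axis, 52 mm above the table; axes as the stand's. A guard of 6 mm steel wires, tops 138 mm above the table, covers the half away from the pointer (+x side) out to 145 mm from the axis; its first wire runs along the y axis. A wire ring of 25 mm outer radius surrounds the shaft at that height. The pointer side is open from above.
- load_point (a point): The loading point, fixed to the stand: 88 mm from the axis towards the red pointer, 52 mm above the table, where the floor centre of the orange bay must come.
- bay_orange (a point): Floor centre of the empty orange bay, 52 mm above the table, 88 mm from the turning axis; turns with the carousel. The bay is a shallow orange cup, 60 mm inside diameter, its wall 4 mm thick and 12 mm high above the floor. The carousel is an aluminium disc, 260 mm across, top 50 mm above the table.
- bay_blue (a point): Floor centre of the blue bay, a like cup, also empty, opposite the orange bay and under the crank's arm; not to be loaded. Between the two, at 90 degrees, are a green and a white cup holding green- and white-capped jars fixed to the carousel, tops 122 mm above the table.
- crank_grip (a point): Point on the crank's upright black pin (18 mm in diameter, from 165 to 215 mm above the table), 195 mm up, 55 mm from the turning axis, exactly opposite the orange bay. It stands on a dark steel arm 22 mm wide (underside 155 mm up) and turns with the carousel; it does not spin by itself but slips round in a light grip (12 N). Nothing on the table is taller.
- carousel (a joint): Angle of the carousel in rad: grows anticlockwise seen from above; 0 (or any whole number of turns) when the orange bay is exactly at the loading point. It turns freely either way for more than a full turn, with friction of about 1.3 N at the pin, and stays where it is left.
- jar_orange_mid (a point): Centre of the loose orange-capped jar to be loaded, 35 mm above its underside; z along the jar. Upright closed amber glass jar with a white label, 44 mm in diameter (cap 41 mm, 16 mm high), 70 mm high, about 0.15 kg, standing on the table.
- jar_blue_mid (a point): Centre of the loose blue-capped jar, same shape and size, standing on the table near the orange one: leave it alone.
- bowl: Aluminium bowl, 120 mm across, 50 mm high, on the table; origin at the centre of its underside. Leave it alone.
- scraper: Dark steel dough scraper with a red handle, about 120 x 90 x 20 mm, lying on the table; origin at table height at its centre. Leave it alone.
Things that resemble listed ones, but are neither listed nor needed, are in the scene too. What is shaped like the part that bears jar_orange_mid but pink or yellow is not meant.

How it is judged:
By the outcome, as a careful person would: the job done as asked, in the order asked, and still so for the second after the job is handed in, with the robot touching nothing.
It also fails if it takes over 70 s, if anything falls off the work surface, if the arm or the gripper's body presses on something with over 40 N, if the wrist force passes 120 N, or if a joint passes its speed limit or range.

## Working session

There is one attempt and no reset: what is moved stays moved. The work goes in short steps, Python scripts to look and compute and a tool call to move; the robot and the scene stay as the last step left them, time stands still between calls to the robot, and variables do not carry over. Pictures are saved under pics/ and viewed, at most 10 in all, crops included, and the job is handed in when it is done.

Besides the shell and the picture viewer there is one more tool, called as name(argument=value, ...) on one line, values as JSON. drive_tool: Moves the arm, as the interface text tells. Its arguments: {"type":"object","properties":{"steps":{"type":"string"},"hand":{"type":"number"},"force":{"type":"number"}},"required":["steps"]}

```bash
mkdir -p pics; cat > h.py <<'E'
import numpy as np, cv2
from workcell import ctrl
def shot(n):
    f=ctrl.grab_frame(n); np.savez('pics/%s.npz'%n,**{k:v for k,v in f.items()}); return f
def world(f):
    v,u=np.mgrid[0:480,0:640]; d=f['depth']
    P=np.stack([(u-f['cx'])/f['fx']*d,(v-f['cy'])/f['fy']*d,d],-1)
    return (P-np.array(f['t']))@np.array(f['R'])
E
python3 - <<'E'
from h import *
print(ctrl.sense())
a=shot('top');b=shot('scene')
cv2.imwrite('pics/top1.png',a['color']);cv2.imwrite('pics/scene1.png',b['color'])
E
```

```text
{'t': 0.0, 'qpos': array([-69.49235556,  18.43640344,  -4.01373532,  83.17378958,
         1.29496693,  78.54083674,  -3.25969873]), 'qvel': array([ 0.05794991,  0.06100413,  0.06924793, -0.0115123 ,  0.00580414,
        0.04324871, -0.08721498]), 'joint_torque': array([ 1.71232268e-04, -4.91296613e+01, -4.03988706e-01, -3.12518191e+01,
       -6.39714953e-02,  4.39231354e-02,  1.63482664e-04]), 'tcp_pos': array([0.21899232, 0.61142083, 0.22150112]), 'ee_rot': array([-1.79894202e+02,  6.28051686e-03,  1.60300676e+02]), 'contact_force': array([ 0.64363118, -0.01605237, -0.09431428]), 'ft_torque': array([ 0.00313495, -0.04705175,  0.00161623]), 'finger_force': 0.0, 'finger_gap': 1.0027609370849426}
```

View pics/top1.png

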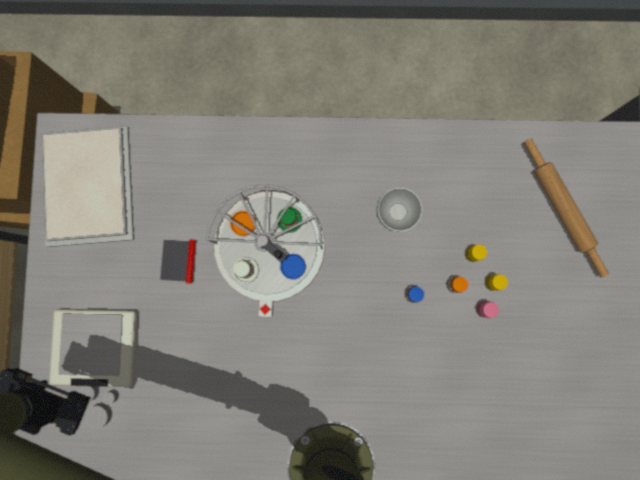

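View pics/scene1.png

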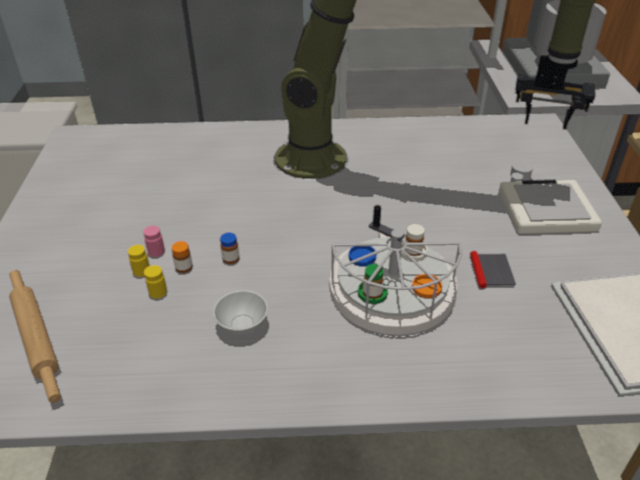

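The top view shows the carousel axis near (268,243), the red pointer at (265,309), the orange bay at (242,223), the blue bay at (293,266) and the crank pin near (285,257). Jar candidates are orange (459,284), yellow (478,253) and (498,282), pink (488,309), and blue (415,294). Only (459,284) has an orange cap over amber glass with a white label, so I take that one and confirm it in a crop.

```bash
python3 - <<'E'
from h import *
L=lambda n:dict(np.load('pics/%s.npz'%n))
f=L('top');W=world(f);c=f['color'].astype(int);hsv=cv2.cvtColor(f['color'],cv2.COLOR_BGR2HSV)
def reg(name,x0,x1,y0,y1,m):
    s=np.zeros_like(m);s[y0:y1,x0:x1]=1;m=m&s.astype(bool);v,u=np.nonzero(m);p=W[m]
    print(name,len(u),u.mean().round(1),v.mean().round(1),'mean',p.mean(0).round(4),'min',p.min(0).round(3),'max',p.max(0).round(3))
h,s,v=[hsv[...,i].astype(int) for i in range(3)]
org=(h>5)&(h<18)&(s>150);blu=(h>105)&(h<130)&(s>120);red=((h<5)|(h>174))&(s>150)
reg('orange jar',445,475,270,298,org&(W[...,2]>.06));reg('blue jar',400,430,280,308,blu&(W[...,2]>.06))
reg('orange bay',225,262,205,242,org&(W[...,2]<.07)); reg('blue bay',275,310,250,285,blu&(W[...,2]<.075))
reg('pointer',250,280,298,320,red)
reg('pin',262,300,240,275,W[...,2]>.195)
reg('green cap',270,310,200,235,(h>50)&(h<80)&(s>120)&(W[...,2]>.1))
reg('arm',262,300,240,275,(W[...,2]>.15)&(W[...,2]<.18))
reg('bowl',370,430,180,240,(W[...,2]>.045))
# stand base: fit circle on points z 0.02..0.035 white; disc z 0.05
for lo,hi in((.022,.036),(.045,.055)):
    m=(W[...,2]>lo)&(W[...,2]<hi);m[:, :200]=0;m[:,335:]=0;m[:170]=0;m[298:]=0
    p=W[m][:,:2].astype(np.float32);print('circ',lo,cv2.minEnclosingCircle(p))
b=L('scene')['color'];t=f['color']
big=np.hstack([cv2.resize(t[240:330,390:520],None,fx=3,fy=3),cv2.resize(b[215:305,115:255],None,fx=2.85,fy=3)])
cv2.imwrite('pics/crop1.png',big)
E
```

```text
orange jar 202 459.0 284.1 mean [ 0.4833 -0.3222  0.0713] min [ 0.465 -0.344  0.061] max [ 0.502 -0.302  0.08 ]
blue jar 184 415.7 294.0 mean [ 0.4556 -0.2106  0.0716] min [ 0.437 -0.23   0.065] max [ 0.474 -0.19   0.08 ]
orange bay 338 241.9 222.5 mean [0.636  0.2489 0.0556] min [0.602 0.217 0.047] max [0.666 0.279 0.069]
blue bay 453 292.6 266.2 mean [0.5224 0.1109 0.0553] min [0.491 0.08  0.046] max [0.554 0.142 0.073]
pointer 41 264.7 308.8 mean [0.4086 0.1841 0.0337] min [0.4   0.175 0.025] max [0.419 0.195 0.039]
pin 56 276.8 254.3 mean [0.5327 0.1218 0.3461] min [0.451 0.    0.196] max [0.551 0.145 1.442]
green cap 156 288.6 216.7 mean [0.6413 0.1175 0.14  ] min [0.451 0.    0.104] max [0.664 0.138 1.442]
arm 186 271.7 249.1 mean [0.5571 0.154  0.167 ] min [0.526 0.121 0.158] max [0.58  0.178 0.178]
bowl 291 400.1 207.3 mean [ 0.6745 -0.1637  0.1126] min [ 0.451 -0.227  0.045] max [0.74  0.    1.442]
circ 0.022 ((0.5785163044929504, 0.17990140616893768), 0.149903804063797)
circ 0.045 ((0.5828392505645752, 0.18302422761917114), 0.13539116084575653)
```

View pics/crop1.png

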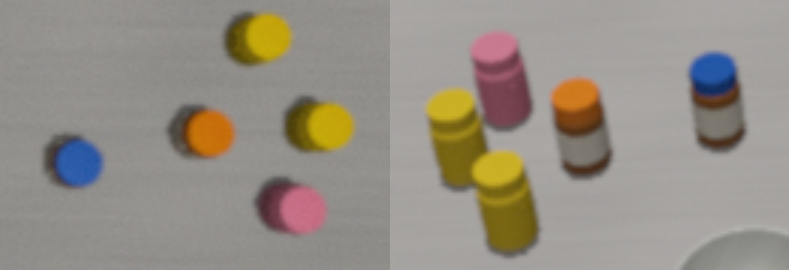

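The crop confirms it: the jar at (459,284) has an orange cap over amber glass with a white label. The yellow and pink ones are lookalikes. Measured positions:
- **Axis:** ≈ (0.579, 0.180)
- **Orange bay bearing:** 50.5°
- **Loading point bearing:** ≈ 178.6°
- **Pin:** ≈ (0.544, 0.1375)

The crank therefore needs about +128°.

drive_tool(steps="4 -4 4 0 0 0;32.5 -47.4 5 0 0 0;32.5 -47.4 5 0 0 0;32.5 -47.4 5 0 0 0;32.5 -47.4 5 0 0 0;32.5 -47.4 5 0 0 0;32.5 -47.4 5 0 0 0;32.5 -47.4 5 0 0 0", hand=1, force=12)

```text
t: 0.77
tcp_pos: [0.4057, 0.3437, 0.2604]
ee_rot: [-180.0, -0.0, 160.3]
contact_force: [1.1, -0.6, 1.3]
finger_gap: 1.006
finger_force: 0.0
```

drive_tool(steps="13 -19.4 0 0 0 0;13 -19.4 0 0 0 0;13 -19.4 0 0 0 0;13 -19.4 0 0 0 0;13 -19.4 0 0 0 0;13 -19.4 0 0 0 0;13 -19.4 0 0 0 0;13 -19.4 0 0 0 0")

```text
t: 1.43
tcp_pos: [0.5356, 0.1498, 0.2601]
ee_rot: [-180.0, -0.0, 160.1]
contact_force: [0.0, 0.3, -0.2]
finger_gap: 0.998
finger_force: 0.0
```

```bash
python3 - <<'E'
from h import *
s=ctrl.sense();print(s['tcp_pos'],s['ee_rot'],s['qpos'].round(1))
f=shot('wrist');cv2.imwrite('pics/w1.png',f['color']);print(f['mount'].round(4),f['fx'],f['cx'],f['cy'])
a=shot('top');W=world(a);ok=(a['depth']>0)&(W[...,2]>.19)&(W[...,2]<.23)
ok[:,:262]=0;ok[:,300:]=0;ok[:240]=0;ok[275:]=0
print(W[ok].mean(0) if ok.any() else None)
E
```

```text
[0.53556263 0.14982206 0.26009977] [-1.79961447e+02 -3.72171373e-02  1.60064217e+02] [-36.3   5.9  19.4  94.1  -2.   80.4  53.5]
[[ 3.000e-04 -9.684e-01 -2.493e-01  6.930e-02]
 [ 1.000e+00  4.000e-04 -5.000e-04  7.000e-04]
 [ 5.000e-04 -2.493e-01  9.684e-01 -1.627e-01]
 [ 0.000e+00  0.000e+00  0.000e+00  1.000e+00]] 371.64829954431775 318.02907723248023 239.67034093227784
None
```

View pics/w1.png

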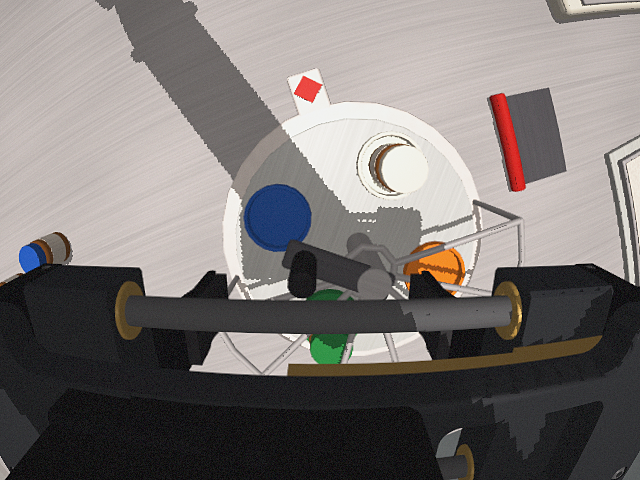

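The wrist view shows the pointer at (308,89), the blue bay at (278,217), the white jar's cap at (404,168) and the pin top at about (303,258), between the open fingers. I'll project these points.

```bash
cat >> h.py <<'E'
from scipy.spatial.transform import Rotation as Ro
def wpix(f,s,u,v,z):
    dx,dy=u-f['cx'],v-f['cy'];r=np.hypot(dx,dy);th=r/f['fx']
    ray=np.array([np.sin(th)*dx/r,np.sin(th)*dy/r,np.cos(th)])
    M=np.array(f['mount']);R=Ro.from_euler('xyz',s['ee_rot'],degrees=True).as_matrix()
    d=R@M[:3,:3]@ray;o=R@M[:3,3]+s['tcp_pos'];return (o+d*(z-o[2])/d[2]).round(4)
E
python3 - <<'E'
from h import *
f=dict(np.load('pics/wrist.npz'));s=ctrl.sense()
for n,u,v,z in(('pointer',308,89,.032),('blue rim',278,217,.064),('pin top',303,257,.215),('white cap',404,168,.122),('axis hub',375,284,.165)):print(n,wpix(f,s,u,v,z))
h=cv2.cvtColor(f['color'],cv2.COLOR_BGR2HSV).astype(int)
m=((h[...,0]<5)|(h[...,0]>174))&(h[...,1]>120);m[:,:270]=0;m[:,350:]=0;m[130:]=0;v,u=np.nonzero(m);print(len(u),wpix(f,s,u.mean(),v.mean(),.032))
E
```

```text
pointer [0.4085 0.1874 0.032 ]
blue rim [0.5211 0.1164 0.064 ]
pin top [0.5266 0.1471 0.215 ]
white cap [0.5086 0.2377 0.122 ]
axis hub [0.5783 0.1833 0.165 ]
426 [0.408  0.1868 0.032 ]
```

The camera's straight-down point is near (318,146), so the pin's top is the far (lower) end in the image, near (303,287).

```bash
python3 - <<'E'
from h import *
f=dict(np.load('pics/wrist.npz'));s=ctrl.sense()
g=cv2.cvtColor(f['color'],cv2.COLOR_BGR2GRAY)
for u,v in((303,284),(303,288),(303,258)):print(wpix(f,s,u,v,.215),wpix(f,s,u,v,.165))
for r in range(248,306,4): print(r,g[r,280:330:3])
E
```

```text
[0.5425 0.1413 0.215 ] [0.56   0.1327 0.165 ]
[0.5449 0.1404 0.215 ] [0.563  0.1316 0.165 ]
[0.5272 0.1469 0.215 ] [0.541  0.1397 0.165 ]
248 [ 59  54  51  57  57  58  56  56  56  59  46  51  39  78 132 131 121]
252 [125 133  41  56  55  57  15  26  22  16  38  53  56  52  52  51  37]
256 [130 110  53  61  58  13   5  24  28  24  29  32  51  58  58  54  48]
260 [132  39  51  57  35  26  31  29  27  22  19  27  29  56  51  59  57]
264 [129  50  56  57  26  24  26  23  33  23  11  20  29  52  49  54  54]
268 [124 124  88  47  27  15  25  33  28  14  20  11  27  56  51  57  57]
272 [127 119 128  89  17  31  23  15  29  23  25  22  41  56  54  57  55]
276 [126 126 125  57  23  28  34  32  29  34  27  29  41  54  56  53  55]
280 [110 229 252   6  21  27  34  33  21  28  32  26  89 123  94  44  47]
284 [222 221 241  22  23  29  31  29  27  25  35   8  72  95 103 111 116]
288 [226 223 240  21  27  34  24  28  28  25  38  16 106 114 111 101 128]
292 [223 228 247 113  25  16  25  18  31  26  15  40  66  56  51  58  50]
296 [ 92 106 109 116 111  15  32  26  18  23  44  52  58  67  65  67  66]
300 [ 65  65  61 101 115 111 119 123 125  49  55  55  52  51  54  55  52]
304 [53 58 56 57 52 52 50 50 56 56 51 49 49 55 49 53 51]
```

drive_tool(steps="0.75 -1 0 0 0 0;0.75 -1 -3 0 0 0;0.75 -1 -6 0 0 0;0.75 -1 -8.2 0 0 0;0.75 -1 -8.2 0 0 0;0.75 -1 -8.2 0 0 0")

```text
t: 2.03
tcp_pos: [0.5419, 0.1421, 0.1779]
ee_rot: [-179.9, -0.1, 160.4]
contact_force: [0.3, 1.0, 1.0]
finger_gap: 0.999
finger_force: 0.0
```

drive_tool(steps="0 0 0 0 0 0;0 0 0 0 0 0;0 0 0 0 0 0;0 0 0 0 0 0;0 0 0 0 0 0;0 0 0 0 0 0;0 0 0 0 0 0;0 0 0 0 0 0", hand=-1, force=12)

```text
t: 2.7
tcp_pos: [0.5427, 0.1417, 0.1787]
ee_rot: [180.0, 0.0, 160.3]
contact_force: [0.6, -0.2, -0.1]
finger_gap: 0.479
finger_force: 0.0
```

drive_tool(steps="0 0 0 0 0 0;0 0 0 0 0 0;0 0 0 0 0 0;0 0 0 0 0 0;0 0 0 0 0 0;0 0 0 0 0 0;0 0 0 0 0 0")

```text
t: 3.28
tcp_pos: [0.541, 0.1373, 0.1784]
ee_rot: [-179.6, -0.2, 160.1]
contact_force: [-5.7, -8.1, 5.1]
finger_gap: 0.201
finger_force: 12.0
```

drive_tool(steps="0.6 -0.8 0 0 0 0;1.3 -1.2 0 0 0 0;2 -1.5 0 0 0 0;2.7 -1.65 0 0 0 0;3.5 -1.7 0 0 0 0;4.3 -1.65 0 0 0 0;5 -1.5 0 0 0 0;5.8 -1.2 0 0 0 0")

```text
t: 3.95
tcp_pos: [0.6019, 0.1243, 0.1785]
ee_rot: [-179.6, 0.1, 160.1]
contact_force: [-1.6, -10.3, 1.2]
finger_gap: 0.203
finger_force: 12.0
```

drive_tool(steps="0.7 0.1 0 0 0 0;1.4 0.5 0 0 0 0;1.9 1.05 0 0 0 0;2.4 1.65 0 0 0 0;2.8 2.3 0 0 0 0;3.1 3.05 0 0 0 0;3.3 3.8 0 0 0 0;3.3 4.6 0 0 0 0")

```text
t: 4.62
tcp_pos: [0.6374, 0.1721, 0.1787]
ee_rot: [-179.9, 0.4, 160.1]
contact_force: [3.8, -4.5, -0.8]
finger_gap: 0.197
finger_force: 12.0
```

drive_tool(steps="0 0 0 0 0 0;0 0 0 0 0 0;0 0 0 0 0 0")

```text
t: 4.87
tcp_pos: [0.6369, 0.1765, 0.1787]
ee_rot: [179.8, 0.3, 160.3]
contact_force: [6.6, 0.4, -3.2]
finger_gap: 0.198
finger_force: 12.0
```

```bash
python3 - <<'E'
from h import *
s=ctrl.sense();print(s['tcp_pos'],s['ee_rot'])
f=shot('wrist');cv2.imwrite('pics/w2.png',f['color'])
a=shot('top')
cv2.imwrite('pics/top2.png',cv2.resize(a['color'][170:330,190:350],None,fx=3.5,fy=3.5))
E
```

```text
[0.63687179 0.1764538  0.1786767 ] [179.81412515   0.34158619 160.31496255]
```

View pics/w2.png

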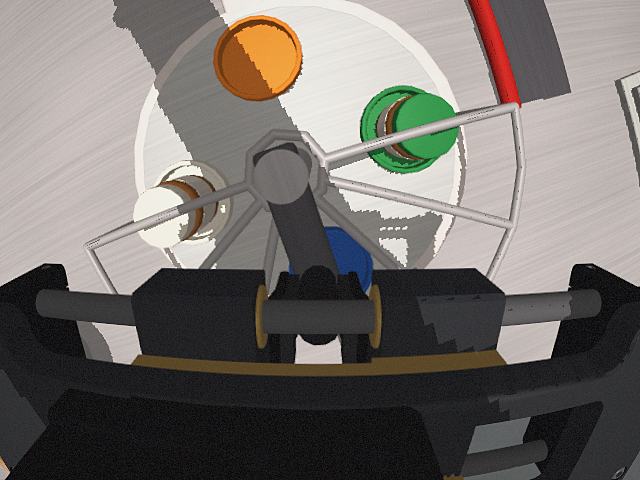

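The wrist view shows the orange bay at (258,57), out in the open front, and the pin gripped at (318,300). Next I'll measure the angle.

```bash
python3 - <<'E'
from h import *
f=dict(np.load('pics/wrist.npz'));s=ctrl.sense()
h=cv2.cvtColor(f['color'],cv2.COLOR_BGR2HSV).astype(int)
m=((h[...,0]>5)&(h[...,0]<20)&(h[...,1]>150)).astype(np.uint8);m[:,:200]=0;m[:,320:]=0;m[110:]=0
c=max(cv2.findContours(m,0,2)[0],key=cv2.contourArea);e=cv2.fitEllipse(cv2.convexHull(c));print(e,wpix(f,s,*e[0],.062))
a=dict(np.load('pics/top.npz'));W=world(a);h=cv2.cvtColor(a['color'],cv2.COLOR_BGR2HSV).astype(int)
o=(h[...,0]>5)&(h[...,0]<18)&(h[...,1]>150);r=((h[...,0]<5)|(h[...,0]>174))&(h[...,1]>150)
for n,m,b in(('or',o,(235,300,240,300)),('pt',r,(250,280,298,320))):
    k=np.zeros_like(m);k[b[2]:b[3],b[0]:b[1]]=1;m=m&k;v,u=np.nonzero(m);print(n,len(u),u.mean(),v.mean(),W[m].mean(0) if len(u) else '',W[m].min(0),W[m].max(0))
E
```

```text
((257.6095275878906, 57.71897506713867), (84.89720153808594, 89.200927734375), 69.94364166259766) [0.4927 0.181  0.062 ]
or 94 274.3085106382979 276.1170212765957 [0.4942779  0.15485719 0.08663789] [0.4650928  0.09781202 0.04665345] [0.51837647 0.1679696  0.60242616]<stdin>:9: RuntimeWarning: Mean of empty slice.
  ret = ret.dtype.type(ret / rcount)
Traceback (most recent call last):
ValueError: zero-size array to reduction operation minimum which has no identity
```

View pics/top2.png

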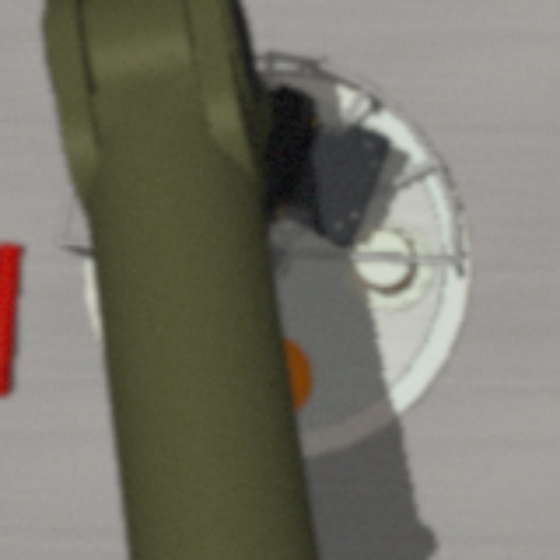

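The arm hides the top view, so I'll release the pin, lift, and look from a point where both the pointer and the bay are visible.

drive_tool(steps="0 0 0 0 0 0;0 0 0 0 0 0;0 0 0 0 0 0;0 0 0 0 0 0;0 0 0 0 0 0;0 0 0 0 0 0;0 0 0 0 0 0", hand=0)

```text
t: 5.55
tcp_pos: [0.6336, 0.1758, 0.1786]
ee_rot: [180.0, -0.0, 160.3]
contact_force: [0.4, 0.8, 0.2]
finger_gap: 0.49
finger_force: 0.0
```

drive_tool(steps="0 0 3 0 0 0;0 0 6 0 0 0;0 0 8.5 0 0 0;-4 0 9 0 0 0;-8 -1 9 0 0 0;-12 -3 9 0 0 0;-14 -3 9 0 0 0;-14 -3 9 0 0 0")

```text
t: 6.22
tcp_pos: [0.49, 0.1451, 0.2694]
ee_rot: [179.9, -0.1, 160.3]
contact_force: [1.1, 0.2, -0.0]
finger_gap: 0.498
finger_force: 0.0
```

drive_tool(steps="0 0 0 0 0 0;0 0 0 0 0 0")

```text
t: 6.38
tcp_pos: [0.4943, 0.1461, 0.269]
ee_rot: [179.9, 0.1, 160.3]
contact_force: [1.2, -0.3, 0.4]
finger_gap: 0.498
finger_force: 0.0
```

```bash
python3 - <<'E'
from h import *
s=ctrl.sense();print(s['tcp_pos'],s['ee_rot'])
f=shot('wrist');cv2.imwrite('pics/w3.png',f['color'])
shot('top')
E
```

```text
[0.49433749 0.14607789 0.26904495] [1.79933516e+02 6.42748719e-02 1.60317019e+02]
```

View pics/w3.png

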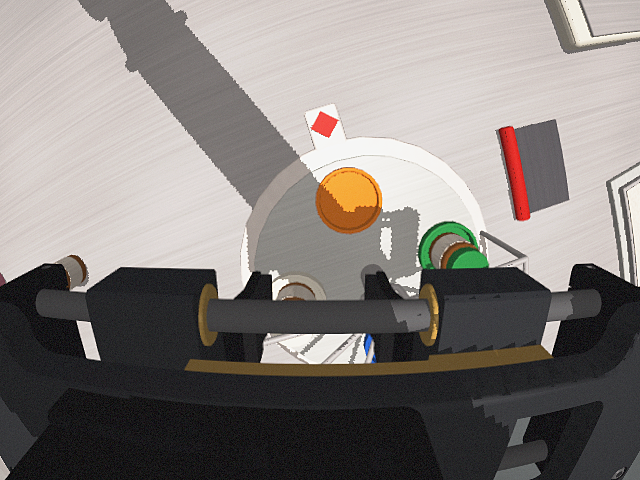

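Here the pointer is at (324,124), the orange bay at (349,201), and the green cup is to the right.

```bash
python3 - <<'E'
from h import *
f=dict(np.load('pics/wrist.npz'));s=ctrl.sense()
h=cv2.cvtColor(f['color'],cv2.COLOR_BGR2HSV).astype(int);H,S,V=h[...,0],h[...,1],h[...,2]
def ell(m,x0,x1,y0,y1,z):
    k=np.zeros(m.shape,np.uint8);k[y0:y1,x0:x1]=m[y0:y1,x0:x1];c=max(cv2.findContours(k,0,2)[0],key=cv2.contourArea)
    e=cv2.fitEllipse(cv2.convexHull(c));return wpix(f,s,*e[0],z)
ob=ell((H>5)&(H<20)&(S>150),300,400,150,250,.061)
m=((H<5)|(H>174))&(S>120);m[:,:300]=0;m[:,350:]=0;m[145:]=0;v,u=np.nonzero(m);pt=wpix(f,s,u.mean(),v.mean(),.032)
print('bay',ob,'pointer',pt)
# stand base edge: outermost white along rays, fit circle
g=(V>200)&(S<20)
P=[]
for a in np.radians(np.arange(-15,60,3)):
    for r in range(220,60,-1):
        u,v=int(364+r*np.sin(a)),int(270-r*np.cos(a))
        if V[v,u]>205 and V[int(270-(r-3)*np.cos(a)),int(364+(r-3)*np.sin(a))]>205: P.append(wpix(f,s,u,v,.03)[:2]);break
P=np.array(P);from scipy.optimize import least_squares
q=least_squares(lambda c:np.hypot(*(P-c).T)-.15,[.578,.18],loss='soft_l1',f_scale=.001);print('axis fit',q.x,np.abs(q.fun).round(4))
a=dict(np.load('pics/top.npz'));W=world(a);h=cv2.cvtColor(a['color'],cv2.COLOR_BGR2HSV).astype(int)
for n,m,b in(('or',(h[...,0]>5)&(h[...,0]<18)&(h[...,1]>150),(235,300,240,300)),('pt',((h[...,0]<5)|(h[...,0]>174))&(h[...,1]>150),(250,280,298,320))):
    k=np.zeros_like(m);k[b[2]:b[3],b[0]:b[1]]=1;m=m&k;print(n,m.sum(),W[m].mean(0) if m.any() else '')
for c in(q.x,(.5785,.1800)):
    A=lambda p:np.degrees(np.arctan2(p[1]-c[1],p[0]-c[0]))%360
    print('bay',A(ob),'pt',A(pt),np.hypot(*(ob[:2]-c)),np.hypot(*(pt[:2]-c)))
E
```

```text
bay [0.4909 0.1802 0.061 ] pointer [0.4096 0.1837 0.032 ]
axis fit [0.49732363 0.2437238 ] [0.0221 0.018  0.0139 0.0092 0.0059 0.0022 0.0002 0.0027 0.0041 0.0055
 0.0068 0.0069 0.0067 0.0063 0.0039 0.0015 0.0007 0.0043 0.0084 0.0137
 0.0186 0.0248 0.001  0.0001 0.0013]
or 0 
pt 0 
bay 264.2257873226919 pt 214.38139965587902 0.06384775899817026 0.10629342262263346
bay 179.86918794529527 pt 178.74505338993586 0.08760022831020478 0.16894052207803786
```

The carousel is within about 1° of the pointer (1–2 mm), which is good enough. I'll recheck it with the top camera once the arm is clear. Now to the jar, turning the tool so the fingers close roughly along world x, between the neighbouring jars.

drive_tool(steps="-0.5 -4 0 0 0 -0.12;-1 -8 0 0 0 -0.24;-1 -12 0 0 0 -0.36;-1 -16 0 0 0 -0.48;-1 -20 -1 0 0 -0.6;-1 -24 -2 0 0 -0.72;-1 -28 -3 0 0 -0.84;-1 -32 -4 0 0 -0.96", hand=0.5)

```text
t: 7.15
tcp_pos: [0.4841, -0.1766, 0.2283]
ee_rot: [180.0, 0.1, 105.0]
contact_force: [1.8, 0.4, -0.1]
finger_gap: 0.751
finger_force: 0.0
```

drive_tool(steps="0 -4 -1 0 0 -0.09;0 -8 -2 0 0 -0.09;0 -12 -3 0 0 -0.09;0 -14.8 -3 0 0 -0.09;0 -14.8 -3 0 0 -0.09;0 -14.8 -3 0 0 -0.09;0 -14.8 -3 0 0 -0.09")

```text
t: 7.73
tcp_pos: [0.4843, -0.3218, 0.1981]
ee_rot: [-179.9, -0.0, 100.2]
contact_force: [0.1, 0.0, 0.3]
finger_gap: 0.749
finger_force: 0.0
```

```bash
python3 - <<'E'
from h import *
s=ctrl.sense();print(s['tcp_pos'],s['ee_rot'],s['qpos'].round(0))
f=shot('wrist');cv2.imwrite('pics/w4.png',f['color'])
h=cv2.cvtColor(f['color'],cv2.COLOR_BGR2HSV).astype(int);m=((h[...,0]>6)&(h[...,0]<17)&(h[...,1]>180)&(h[...,2]>90)).astype(np.uint8)
n,l,st,c=cv2.connectedComponentsWithStats(m)
for i in range(1,n):
    if st[i,4]>200: print(st[i],c[i].round(1),wpix(f,s,*c[i],.07))
a=shot('top');W=world(a);h=cv2.cvtColor(a['color'],cv2.COLOR_BGR2HSV).astype(int)
for n,m,b in(('or',(h[...,0]>5)&(h[...,0]<18)&(h[...,1]>150),(235,300,240,300)),('pt',((h[...,0]<5)|(h[...,0]>174))&(h[...,1]>150),(250,280,298,320)),('bl',(h[...,0]>105)&(h[...,0]<130)&(h[...,1]>120),(240,300,180,250))):
    k=np.zeros_like(m);k[b[2]:b[3],b[0]:b[1]]=1;m=m&k;v,u=np.nonzero(m);print(n,m.sum(),u.mean(),v.mean(),W[m].mean(0) if m.any() else '')
E
```

```text
[ 0.48425052 -0.32184009  0.19809581] [-1.79934213e+02 -4.16537303e-03  1.00164654e+02] [ -8.  13.  45.  97. -10.  74.  49.]
[ 295  206   48   53 2063] [318.6 232.8] [ 0.4835 -0.3221  0.07  ]
or 467 265.7066381156317 277.7109207708779 [0.49049784 0.18066466 0.05861948]
pt 41 264.6585365853659 308.6829268292683 [0.40895439 0.18436664 0.03291715]
bl 305 270.6688524590164 210.29180327868852 [0.66887238 0.17228467 0.06296595]
```

View pics/w4.png

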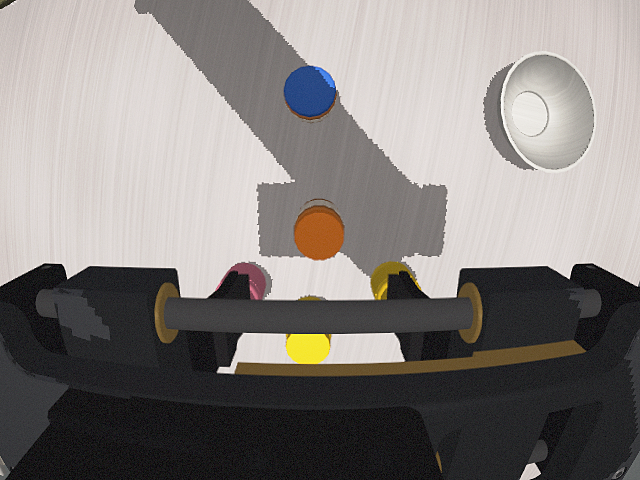

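Wrist view: the orange cap (318,233) is centred between the fingers, with pink and yellow clear of them. Projected to (0.4835,-0.322), it matches the top view, so I'll descend and grip.

drive_tool(steps="0 0 -3 0 0 0;0 0 -6 0 0 0;0 0 -9 0 0 0;0 0 -12 0 0 0;0 0 -14.5 0 0 0;0 0 -16.5 0 0 0;0 0 -17.5 0 0 0;0 0 -17.5 0 0 0")

```text
t: 8.5
tcp_pos: [0.4829, -0.3199, 0.0216]
ee_rot: [-179.8, -0.2, 100.3]
contact_force: [-2.1, -0.1, 0.2]
finger_gap: 0.748
finger_force: 0.0
```

drive_tool(steps="0 0 0 0 0 0;0 0 0 0 0 0;0 0 0 0 0 0;0 0 0 0 0 0;0 0 0 0 0 0;0 0 0 0 0 0;0 0 0 0 0 0;0 0 0 0 0 0", hand=-1, force=20)

```text
t: 9.17
tcp_pos: [0.4845, -0.3226, 0.0248]
ee_rot: [179.9, 0.0, 100.1]
contact_force: [-0.1, 0.9, 6.4]
finger_gap: 0.498
finger_force: 20.0
```

drive_tool(steps="0 0 2 0 0 0;0 0 5 0 0 0;0 0 8.5 0 0 0;0 0 12 0 0 0;0 0 15.5 0 0 0;0 3 18.5 0 0 0.08;0 6 18.5 0 0 0.18;0 10 18.5 0 0 0.28")

```text
t: 9.83
tcp_pos: [0.4839, -0.2244, 0.2108]
ee_rot: [179.8, 0.2, 116.2]
contact_force: [0.5, -0.1, -2.0]
finger_gap: 0.498
finger_force: 20.0
```

drive_tool(steps="0 4 0 0 0 0.12;0 8 0 0 0 0.24;0 12 0 0 0 0.36;0 16 0 0 0 0.48;0 20 0 0 0 0.6;0 24 0 0 0 0.72;0 28 0 0 0 0.84;0 31 0 0 0 0.94")

```text
t: 10.5
tcp_pos: [0.4826, 0.0915, 0.2083]
ee_rot: [179.9, -0.0, 170.5]
contact_force: [0.3, 0.0, -1.7]
finger_gap: 0.498
finger_force: 20.0
```

drive_tool(steps="0.3 2 0 0 0 0.1;0.6 4.5 0 0 0 0.1;0.6 6.5 0 0 0 0.1;0.6 8 0 0 0 0.1;0.6 8.5 0 0 0 0.1;0.6 8.5 0 0 0 0.1;0.6 8.5 0 0 0 0.1;0.6 8.5 0 0 0 0.1")

```text
t: 11.17
tcp_pos: [0.4899, 0.1709, 0.2086]
ee_rot: [-180.0, 0.0, 175.6]
contact_force: [0.7, 0.7, -1.0]
finger_gap: 0.497
finger_force: 20.0
```

drive_tool(steps="0.1 1 0 0 0 0;0.1 1 -2 0 0 0;0.1 1 -4 0 0 0;0.1 1 -6 0 0 0;0.1 1 -8 0 0 0;0.1 1 -9.5 0 0 0;0.1 1 -9.5 0 0 0;0.1 1 -9.5 0 0 0")

```text
t: 11.83
tcp_pos: [0.4903, 0.1824, 0.1133]
ee_rot: [-180.0, -0.1, 175.7]
contact_force: [0.2, -0.2, -0.1]
finger_gap: 0.498
finger_force: 20.0
```

```bash
python3 - <<'E'
from h import *
s=ctrl.sense();print(s['tcp_pos'],s['ee_rot'],s['qpos'].round(0))
f=shot('wrist');b=shot('scene')
cv2.imwrite('pics/w5.png',np.hstack([cv2.resize(f['color'][100:400,170:470],(400,400)),cv2.resize(b['color'][190:340,320:470],(400,400))]))
E
```

```text
[0.49034891 0.18240967 0.11325554] [-1.79957408e+02 -6.74081671e-02  1.75728862e+02] [-40.   8.  18. 109.  -3.  63.  65.]
```

View pics/w5.png

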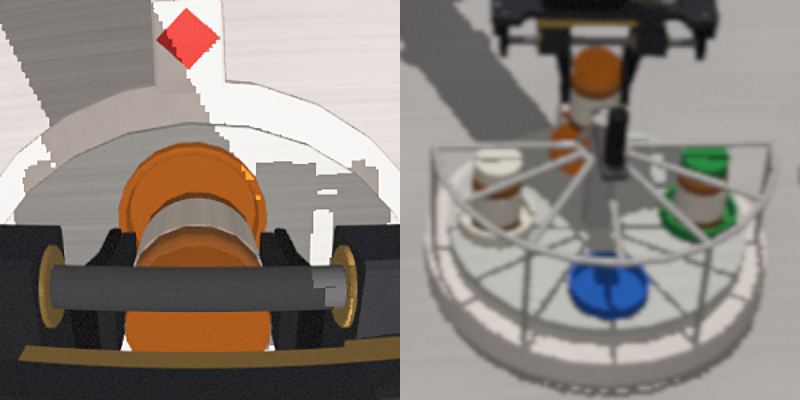

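The jar hangs over the orange cup, in line with the pointer, with the pin behind the axis. I'll lower it slowly to contact.

drive_tool(steps="0 -0.15 -0.7 0 0 0;0 -0.15 -1.4 0 0 0;0 -0.15 -2 0 0 0;0 -0.15 -2.5 0 0 0;0 -0.15 -2.9 0 0 0;0 -0.15 -3.2 0 0 0;0 -0.15 -3.2 0 0 0;0 -0.15 -3.2 0 0 0")

```text
t: 12.6
tcp_pos: [0.4906, 0.1812, 0.0815]
ee_rot: [-180.0, -0.0, 175.8]
contact_force: [0.1, 0.3, 0.0]
finger_gap: 0.497
finger_force: 20.0
```

drive_tool(steps="0 0 -0.1 0 0 0;0 0 -0.2 0 0 0;0 0 -0.3 0 0 0;0 0 -0.3 0 0 0;0 0 -0.3 0 0 0")

```text
t: 13.02
tcp_pos: [0.4906, 0.1812, 0.0786]
ee_rot: [180.0, 0.0, 175.8]
contact_force: [1.2, -0.3, -1.8]
finger_gap: 0.498
finger_force: 20.0
```

drive_tool(steps="0 0 -0.1 0 0 0;0 0 -0.2 0 0 0;0 0 -0.2 0 0 0;0 0 -0.2 0 0 0")

```text
t: 13.35
tcp_pos: [0.4908, 0.1813, 0.0768]
ee_rot: [180.0, 0.0, 175.8]
contact_force: [-1.5, 0.9, 1.3]
finger_gap: 0.498
finger_force: 20.0
```

drive_tool(steps="0 0 -0.1 0 0 0;0 0 -0.1 0 0 0;0 0 -0.1 0 0 0")

```text
t: 13.6
tcp_pos: [0.4909, 0.1815, 0.0768]
ee_rot: [180.0, 0.0, 175.8]
contact_force: [-3.2, -0.8, 7.0]
finger_gap: 0.496
finger_force: 20.0
```

Contact at TCP z = 76.8 mm, as predicted, with 7 N upward. I'll open partly, then lift straight up and look.

drive_tool(steps="0 0 0 0 0 0;0 0 0 0 0 0;0 0 0 0 0 0;0 0 0 0 0 0;0 0 0 0 0 0;0 0 0 0 0 0", hand=0.45)

```text
t: 14.1
tcp_pos: [0.4906, 0.1812, 0.0754]
ee_rot: [-180.0, -0.0, 175.8]
contact_force: [0.2, -0.4, -0.0]
finger_gap: 0.714
finger_force: 0.0
```

drive_tool(steps="0 0 1 0 0 0;0 0 3 0 0 0;0 0 6 0 0 0;0 0 9 0 0 0;0 0 12 0 0 0;0 0 15.5 0 0 0;0 0 19 0 0 0;0 0 19 0 0 0")

```text
t: 14.77
tcp_pos: [0.494, 0.1824, 0.2741]
ee_rot: [179.6, 0.6, 175.8]
contact_force: [0.9, -0.2, 0.2]
finger_gap: 0.723
finger_force: 0.0
```

drive_tool(steps="0 -4 0 0 0 0;0 -8 0 0 0 0;0 -12 0 0 0 0;0 -16 0 0 0 0;0 -20 0 0 0 0;0 -24 0 0 0 0;0 -24 0 0 0 0;0 -24 0 0 0 0")

```text
t: 15.43
tcp_pos: [0.4904, -0.0617, 0.2664]
ee_rot: [180.0, 0.1, 175.4]
contact_force: [0.3, 0.4, 0.4]
finger_gap: 0.727
finger_force: 0.0
```

```bash
python3 - <<'E'
from h import *
print(ctrl.sense()['tcp_pos'])
a=shot('top');b=shot('scene');W=world(a);h=cv2.cvtColor(a['color'],cv2.COLOR_BGR2HSV).astype(int);o=(h[...,0]>5)&(h[...,0]<18)&(h[...,1]>150)
for n,m,bx in(('cap',o&(W[...,2]>.11),(235,300,240,310)),('cup',o&(W[...,2]<.075),(235,300,240,310)),('pt',((h[...,0]<5)|(h[...,0]>174))&(h[...,1]>150),(250,280,298,320)),('blue',(h[...,0]>105)&(h[...,0]<130)&(h[...,1]>120)&(W[...,2]<.1),(240,300,180,250))):
    k=np.zeros_like(m);k[bx[2]:bx[3],bx[0]:bx[1]]=1;m=m&k;print(n,m.sum(),W[m].mean(0).round(4) if m.any() else '',W[m].min(0).round(3),W[m].max(0).round(3)) if m.any() else print(n,0)
cv2.imwrite('pics/end.png',np.hstack([cv2.resize(a['color'][180:330,190:340],(400,400)),cv2.resize(b['color'][190:340,320:470],(400,400))]))
E
```

```text
[ 0.49043856 -0.06166773  0.26640088]
cap 212 [0.4913 0.1809 0.1357] [0.451 0.    0.112] [0.511 0.203 1.442]
cup 197 [0.4876 0.173  0.058 ] [0.461 0.15  0.046] [0.521 0.211 0.071]
pt 42 [0.4097 0.1795 0.0669] [0.4   0.    0.029] [0.451 0.194 1.442]
blue 297 [0.6701 0.1724 0.0556] [0.634 0.145 0.045] [0.696 0.208 0.071]
```

View pics/end.png

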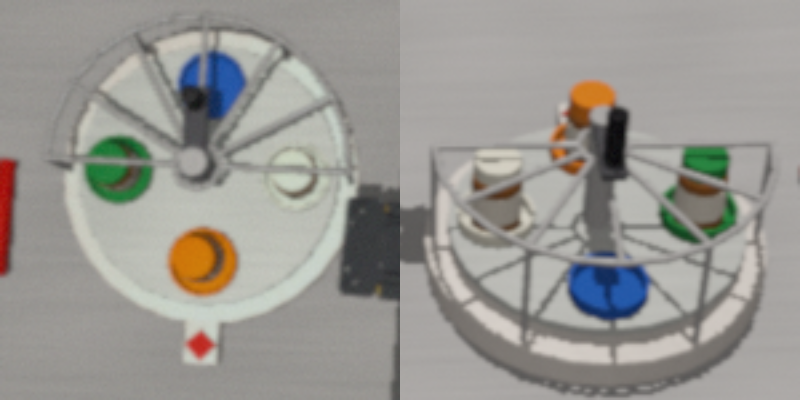

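The jar stands upright in the orange cup (crop 203,262), in line with the pointer (200,345). Its cap is centred at (0.491,0.181) and the arm is clear, so I'm handing in.

```bash
python3 -c "
from workcell import ctrl
print(ctrl.finish_job())"
```

```text
the job is handed in; nothing more can be done
None
```

The orange bay was turned to the loading point (within about 1° by my measurement), and the orange-capped jar was set down upright in it; the job was handed in after about 15.5 s of robot time, and no verdict came back.

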